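# Park the index bolt of the gong turntable

## Task

Free the gong turntable for tuning: swing the red clamp lever on the bolt block fully open, then pull the sprung brass T-handle bolt straight up until you feel its stop, turn it anticlockwise (seen from above) as far as it goes, and let it go so that it stays parked up there with the lever left open. Where the stop comes is different every time and cannot be seen, so go by feel and do not wrench the bolt against its stop; leave the gong and the other things on the table undisturbed.

Things in the scene. Friction and masses are not known exactly. Their poses are not given: they have to be found in the camera images.
- station: Fixed turntable with its bolt block. Origin: on the table top at the foot of the bolt's vertical axis. Dark wood block: local x -40..40, y -105..50 mm, 100 mm high. The wooden turntable (240 mm across, top at 50 mm, gong on it) is centred 150 mm along +x from the bolt, away from the robot. The clamp lever is at the block's -y end, to the right of the bolt seen from the robot.
- tee: Sprung bolt with T-handle. Origin on its axis, on the table top while down; rises and turns with it; axes then parallel to the station's. The T is a brass bar 76 mm long along its y, 20 mm thick along x, 126 to 154 mm above the origin, on a 16 mm rod; steel shoulder disc 52 mm across below it at 100 to 107 mm. Its stop must never be loaded over 30 N, nor the bolt twisted hard while it is not up.
- tee_grip (a point): Grip point at the centre of the T-handle, 142 mm above the tee's origin, turning with it (x across the 20 mm thickness, y along the bar). Grip across the thickness from above, 25 N or more.
- lift (a joint): How far the bolt is pulled up, m; 0 = home. A spring pulls it back: about 8 N at first (with weight), 1 N more per 10 mm. A hidden sleeve in the block stops it after 25 to 61 mm, different each time; felt as a sharp rise of the pull. Only in the last 5 mm before the stop can it turn. Once turned it sinks up to 5 mm onto a ledge and stays when let go.
- twist (a joint): Turn of the bolt, rad, anticlockwise from above positive. 0 = as found, confined to about +-0.1 by a slot until the bolt is at its stop; then it turns freely to an end at 1.2 (69 degrees). Parked from about 0.6.
- clamp (a joint): Angle of the red clamp lever, rad. 0 = shut: its blade lies over the bolt's shoulder, so the bolt cannot rise. Opens clockwise seen from above to its end at 1.45: the wooden grip swings from the block's -y side round to its -x side (towards the robot). Friction holds it where left; about 1.5 N at the grip moves it. Starts at 0 to 0.25.
- clamp_grip (a point): Point on the axis of the lever's upright round wooden grip (22 mm across), 95 mm from the pivot, 154 mm above the table, 15 mm below the grip's top. The grip stands free from 123 to 169 mm above the table; below it the flat lever arm (109 to 119 mm). Turns with the lever, whose long arm runs along this frame's -y.
- clamp_pivot (a point): The lever's vertical hinge axis, in the station at y = -65 mm, 119 mm above the table.
- gong: Bronze kajar gong 150 mm across, 67 mm high to the top of its boss, centred on the turntable, origin at its underside; a loose bystander: leave it where it is.
- punch: Steel centre punch, 143 mm long, 16 mm thick, lying along its x; a loose bystander: leave it where it is.
- weight: Brass weight with verdigris, 56 mm across, 72 mm high, standing; a loose bystander: leave it where it is.
- stone: Grey river stone, 76 mm across, 37 mm high; a loose bystander: leave it where it is.
- wedge: Dark hardwood wedge 132 mm long along x, 45 mm wide, up to 36 mm high; a loose bystander: leave it where it is.
- mallet: Wooden mallet about 240 mm long, lying on the robot's right; a loose bystander: leave it where it is.
- bowl: Terracotta bowl 120 mm across, 50 mm high, on the robot's left; a loose bystander: leave it where it is.

How it is judged:
By the outcome, as a careful person would: the job done as asked, in the order asked, and still so for the second after the job is handed in, with the robot touching nothing.
It also fails if it takes over 54 s, if anything falls off the work surface, if the arm or the gripper's body presses on something with over 40 N, if the wrist force passes 120 N, or if a joint passes its speed limit or range.

## Robot

A 6-joint arm with a two-finger parallel gripper is mounted at the origin on the work surface. World frame = base frame: x ahead of the robot, y to its left, z up, the work surface at z = 0. Lengths are in mm, angles in rad, forces in N, time in s.
With the tool pointing down it reaches from about 350 to 975 mm from the base axis. Payload 4.9 kg.
Tool frame: the origin (TCP) lies at the very end of the fingers, on their centre line; the grasp point (between the pads) lies 19 mm behind it; z points along the fingers, y is the line along which they close (so a half turn about z gives the same grasp; the last joint's range is limited). The gripper opens to 85 mm and grips with 20 to 120 N. Pads are 22 mm wide; open, the fingers measure 114 mm over their backs; the gripper's body (76 mm by 85 mm) begins 54 mm behind the grasp point. The pads swing forward as they close: fully open they stand 13 mm farther back than shut.
Start: joints at [-1.229, 0.053, 1.613, -0, 1.476, -0.119], TCP at [277.907, -559.794, 231.304] pointing down, gripper open.
Joint ranges: [-3.01, 3.01], [-1.01, 2.22], [0.06, 2.58], [-1.02, 4.17], [0.09, 2.62], [-3.14, 3.14]. Speed limits (rad/s): [2.57, 2.57, 3.14, 3.14, 3.14, 3.14].

## Interface

Orientations are given as a rotation vector (axis times angle).
In Python, from plant import sense, snapshot, job_done gives the robot as it stands. The module is installed in compiled form; this text tells all that it offers.
- The arm moves only by the tool move_arm, never from a script. Its argument "series" is a list that holds one entry, the list of rows, each a list of 6 numbers: the shift along the tool's x, y, z scaled (see below), then the turn, a rotation vector about the tool's x, y, z scaled (see below). In form: [[[x, y, z, ax, ay, az], ...]]. A call has 1 to 20 rows; each row is the pose to reach, as a shift and turn from the pose commanded when the call began, along the tool's axes at that moment, turning the shorter way round; what a row does not reach only later rows make up. The controller multiplies each number of a shift by 0.15 m and each number of a turn by pi rad. A row lasts 1/8 s, in which the tool goes at most 62.5 mm and 10.7 degrees, less where a joint would pass 70% of its speed; a pose out of reach is approached as far as the arm can. A call with a number of a shift or a turn outside -1 to 1 is refused whole. A call with a gripper value outside its range is refused whole. "claw" is the opening, from 0 (shut) to 1 (fully open), set as the call begins (left out, the last holds). The fingers move at their own pace and stop on an object; "newtons" is the grip in N (left out, the last holds). Time passes only in rows, so rows that repeat a pose let the fingers close. It gives the time, the measured TCP pose, the force, the opening and the grip force at its end, in the units of the state.
- sense(): the state, without advancing time (a new reading comes with each control period).
- snapshot(name): name is "scene" or "top" or "wrist"; returns a dict with "frame" (384x512x3 uint8, red, green, blue), "fx", "fy", "cx", "cy" (pixels), "T" (4x4, takes a point from camera to world coordinates). Camera axes: x right, y down, z forward; pixel columns grow to the right and rows downward; lengths in mm; the calibration is good to about 2 mm. The wrist camera is an equidistant fisheye: a pixel r from the principal point sees the ray r / f radians off the axis. A picture is of the moment at which its call begins. There is no depth.
- job_done(): hands the job in; it is judged then, once.
The state is a dict: "t": time; "joint_pos": joint angles; "qvel": joint speeds; "effort": joint torques, N m; "eef_pos": TCP position; "eef_rot": TCP orientation; "force": force on the tool from outside, world axes, zero at the start; "moment": the same for the moment, N m; "opening": finger opening in mm; "grip_force": force on a finger pad.
Only numpy, scipy, OpenCV 4.12 (cv2) and the standard library are available. Lean on these libraries where they do the work, as an engineer would, in place of code of your own. Each camera call takes 0.05 s, during which the arm holds its last target. There are 200 camera calls.

## Working session

There is one attempt and no reset: what is moved stays moved. The work goes in short steps, Python scripts to look and compute and a tool call to move; the robot and the scene stay as the last step left them, time stands still between calls to the robot, and variables do not carry over. Pictures are saved under pics/ and viewed, at most 10 in all, crops included, and the job is handed in when it is done.

Besides the shell and the picture viewer there is one more tool, called after "Emit:" as name(argument=value, ...), one argument or row to a line, values as JSON. move_arm: Moves the arm, as the interface text tells. Its arguments: {"type":"object","properties":{"series":{"type":"array","items":{"type":"array","items":{"type":"array","items":{"type":"number"}}}},"claw":{"type":"number"},"newtons":{"type":"number"}},"required":["series"]}

```bash
mkdir -p pics
python3 - <<'E'
from plant import sense,snapshot
import cv2,numpy as np,pickle
s=sense();print({k:np.round(v,3) for k,v in s.items()})
d={}
for n in("scene","top"):
    p=snapshot(n);d[n]=p
    cv2.imwrite(f"pics/{n}.png",cv2.resize(p["frame"][:,:,::-1],(800,600),interpolation=cv2.INTER_CUBIC))
    print(n,p["fx"],p["fy"],p["cx"],p["cy"],np.round(p["T"],3).tolist())
pickle.dump(d,open("d.pkl","wb"))
E
```

```text
{'t': np.float64(0.0), 'joint_pos': array([-1.229,  0.053,  1.614,  0.   ,  1.476, -0.119]), 'qvel': array([ 0.   , -0.   , -0.001,  0.001, -0.001, -0.001]), 'effort': array([-2.0000e-03, -3.9369e+01, -3.7017e+01, -0.0000e+00,  7.0000e-03,
       -0.0000e+00]), 'eef_pos': array([ 277.725, -559.228,  230.073]), 'eef_rot': array([-3.057, -0.717,  0.   ]), 'force': array([ 0.352, -0.005, -0.765]), 'moment': array([-0.012, -0.075,  0.026]), 'grip_force': np.float64(0.0), 'opening': np.float64(85.275)}
scene 373.31884656468833 373.31884656468833 248.086656982213 189.98606311994635 [[-0.476, 0.583, -0.658, 1405.161], [0.879, 0.333, -0.341, 448.28], [0.021, -0.741, -0.671, 969.005], [0.0, 0.0, 0.0, 1.0]]
top 431.1630352719889 431.1630352719889 261.962478149539 191.92177714277818 [[-0.027, -0.989, 0.145, 349.641], [-1.0, 0.028, 0.007, 4.061], [-0.011, -0.145, -0.989, 1506.622], [0.0, 0.0, 0.0, 1.0]]
```

View pics/scene.png

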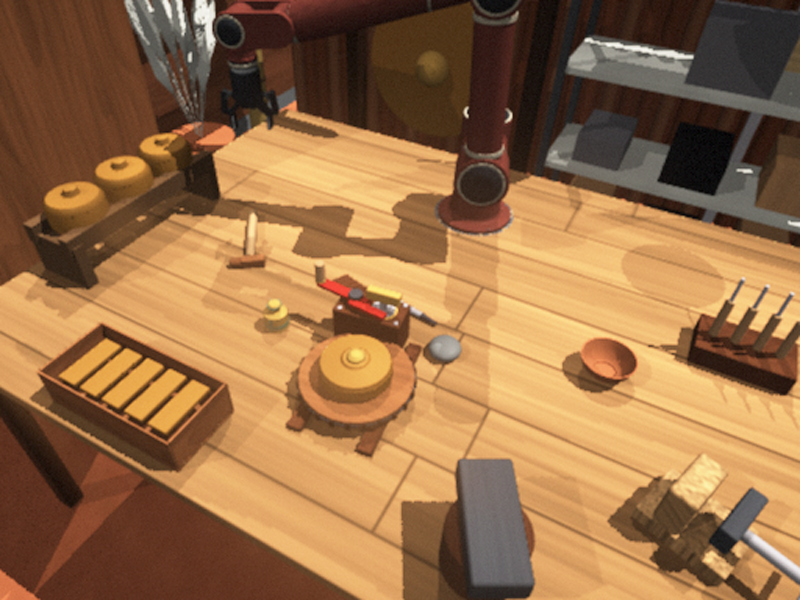

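View pics/top.png

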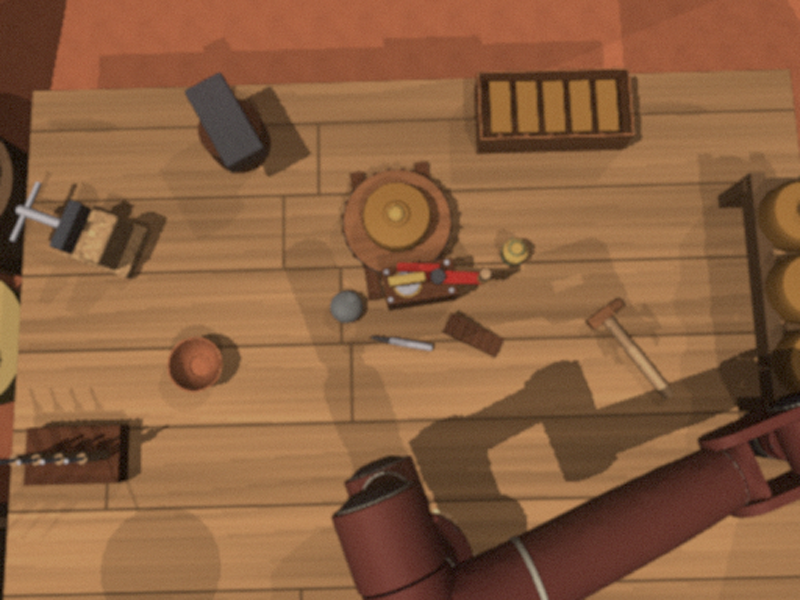

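Scene: the block sits between robot and turntable; in the top view the T bar is near (407,279), the lever pivot near (437,276) and the grip near (487,273). I'll enlarge both views.

Run:
```python
import cv2,numpy as np,pickle
d=pickle.load(open("d.pkl","rb"))
a=d["top"]["frame"][155:205,230:340,::-1]; b=d["scene"]["frame"][160:225,190:290,::-1]
cv2.imwrite("pics/c.png",np.vstack([cv2.resize(a,(660,300),interpolation=cv2.INTER_CUBIC),cv2.resize(cv2.copyMakeBorder(b[:48],0,0,0,10,cv2.BORDER_CONSTANT),(660,288),interpolation=cv2.INTER_CUBIC)]))
```

```text
(no output)
```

View pics/c.png

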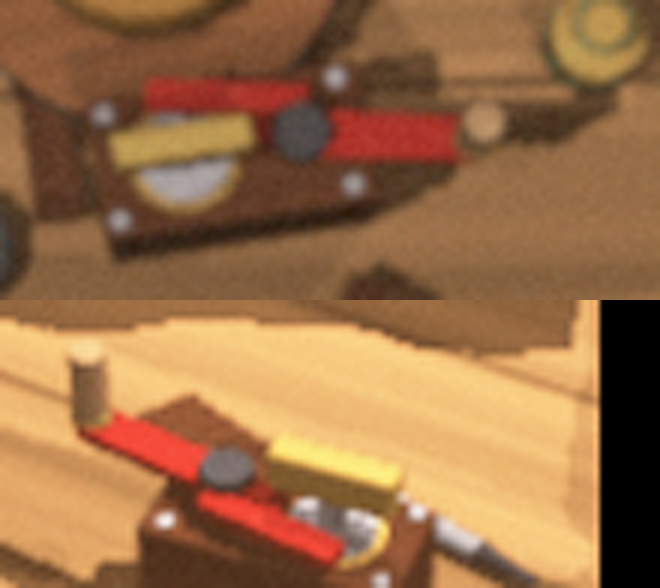

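The crop shows the grip top at (484,119), the pivot at (302,130) and the T top centred at (183,141), with bar ends near (115,152) and (253,131). In the scene half, the grip top is at (87,355) and the T top at (337,463).

```bash
cat > h.py <<'E'
import numpy as np,pickle
d=pickle.load(open("d.pkl","rb"))
def ray(n,u,v,z):
    p=d[n];T=np.array(p["T"]);r=T[:3,:3]@[(u-p["cx"])/p["fx"],(v-p["cy"])/p["fy"],1];o=T[:3,3]
    return (o+r*(z-o[2])/r[2])[:2]
E
python3 - <<'E'
from h import *
t=lambda x,y,z:ray("top",230+(x+.5)/6-.5,155+(y+.5)/6-.5,z).round(1)
s=lambda x,y,z:ray("scene",190+(x+.5)/6-.5,160+(y-300+.5)/6-.5,z).round(1)
print("grip",t(484,119,169),s(87,355,169)); print("T",t(183,141,154),s(337,463,154))
print("pivot",t(302,130,127),s(228,466,127)); print("Tends",t(115,152,154),t(253,131,154))
for x,y in((103,114),(335,77),(353,184),(119,221)):print("screw",t(x,y,102))
E
```

```text
grip [ 597.1 -139.7] [ 600.1 -138.5]
T [592.6  18.8] [595.6  20.5]
pivot [601.6 -45.5] [601.5 -45.8]
Tends [587.7  55. ] [596.9 -18.5]
screw [618.3  63.1]
screw [635.4 -65.6]
screw [575.2 -73.5]
screw [558.3  55.6]
```

Add to h.py:
```python
from scipy.spatial.transform import Rotation as R
from plant import sense
def go(x,y,z,psi,s=None):
    s=s or sense();C=R.from_rotvec(s["eef_rot"]);c,k=np.cos(psi),np.sin(psi)
    G=R.from_matrix(np.array([[c,k,0],[k,-c,0],[0,0,-1.]]))
    print(np.r_[C.inv().apply(np.array([x,y,z])-s["eef_pos"])/150,(C.inv()*G).as_rotvec()/np.pi].round(3).tolist())
PIV=np.array([601.8,-45.2]);Y=.13;BOLT=np.array([593.5,19.5])
def lev(c,r=95):
    return PIV+r*np.array([np.sin(Y-c),-np.cos(Y-c)]),np.pi/2+Y-c
```

```text
(no output)
```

Emit:
move_arm(
  series=[
    [[1,-0.52,0,0,0,0],[1,-0.52,0,0,0,0],[1,-0.52,0,0,0,0]],
  ],
  claw=0.6,
)

```text
t: 0.48
eef_pos: [378.4, -421.0, 230.6]
eef_rot: [-3.057, -0.718, 0.0]
force: [-0.0, -1.5, -0.1]
opening: 50.9
grip_force: 0.0
```

Emit:
move_arm(
  series=[
    [[1,-0.52,0,0,0,0],[1,-0.52,0,0,0,0],[1,-0.52,0,0,0,0]],
  ],
)

```text
t: 0.85
eef_pos: [478.1, -284.3, 230.8]
eef_rot: [-3.057, -0.719, 0.0]
force: [-0.7, -0.0, -0.4]
opening: 51.4
grip_force: 0.0
```

Emit:
move_arm(
  series=[
    [[0.7,-0.45,0,0,0,-0.34],[0.7,-0.45,0,0,0,-0.34],[0.7,-0.45,0,0,0,-0.34],[0.7,-0.45,0,0,0,-0.34],[0.7,-0.45,0,0,0,-0.34],[0.7,-0.45,0,0,0,-0.34],[0.7,-0.45,0,0,0,-0.34]],
  ],
)

```text
t: 1.72
eef_pos: [541.0, -179.3, 230.7]
eef_rot: [-2.268, -2.172, 0.001]
force: [0.3, -0.0, 0.2]
opening: 51.2
grip_force: 0.0
```

Run:
```python
from h import *
import cv2
from plant import snapshot
s=sense();print(s["t"],s["eef_pos"],s["eef_rot"],s["opening"],s["joint_pos"].round(2),s["force"])
p,a=lev(.165);print(p,a);go(*p,230,a);go(*p,134,a)
w=snapshot("wrist");print(w["fx"],w["cx"],w["cy"],np.round(w["T"],3).tolist())
cv2.imwrite("pics/w1.png",cv2.resize(w["frame"][:,:,::-1],(800,600)))
```

```text
1.725 [ 541.02145509 -179.32547204  230.71001676] [-2.26833768e+00 -2.17214631e+00  5.31528164e-04] 51.234545333588336 [-0.45 -0.08  1.74  0.    1.48 -0.41] [ 0.29631302 -0.00359724  0.19696676]
[ 598.47567881 -140.14181844] 1.5357963267948964
[0.278, 0.371, 0.005, -0.0, -0.0, -0.003]
[0.277, 0.372, 0.645, -0.0, -0.0, -0.003]
297.3186396354542 251.82197743521925 190.70328593346784 [[0.999, -0.042, -0.012, 542.934], [-0.044, -0.965, -0.258, -115.328], [-0.001, 0.258, -0.966, 373.733], [0.0, 0.0, 0.0, 1.0]]
```

View pics/w1.png

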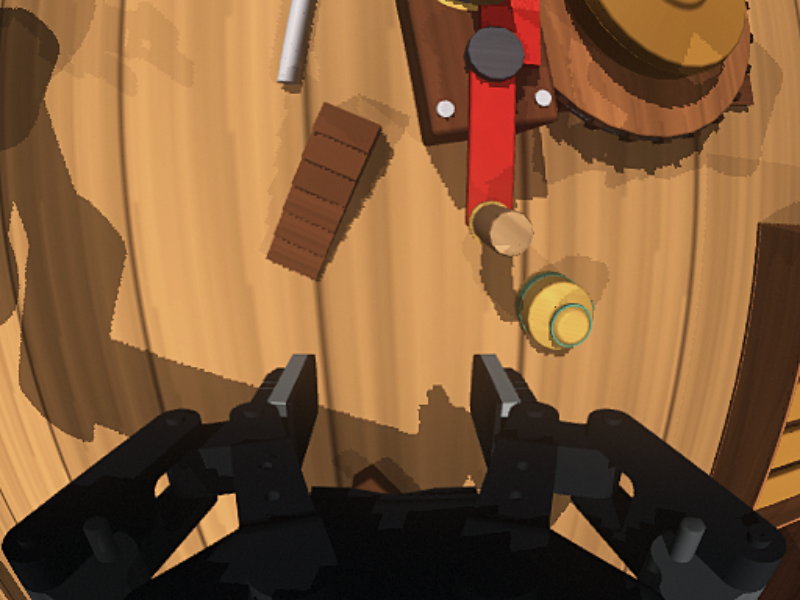

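The wrist view shows the grip top at (511,233), the pivot knob at (496,52) and the weight at (560,315), which stands lower than the fingers will go. I'll move above the grip and cross-check its position.

Emit:
move_arm(
  series=[
    [[0.28,0.37,0,0,0,-0.003],[0.28,0.37,0,0,0,-0.003],[0.28,0.37,0,0,0,-0.003]],
  ],
)

```text
t: 2.15
eef_pos: [598.5, -139.6, 230.9]
eef_rot: [-2.257, -2.184, 0.001]
force: [-0.4, 1.1, -0.0]
opening: 51.3
grip_force: 0.0
```

Run:
```python
from h import *
T=np.array([[0.999,-0.042,-0.012,542.934],[-0.044,-0.965,-0.258,-115.328],[-0.001,0.258,-0.966,373.733]])
def f(u,v,z):
    a=np.array([u/1.5625-251.82,v/1.5625-190.7]);r=np.hypot(*a);th=r/297.32
    q=T[:,:3]@np.r_[a/r*np.sin(th),np.cos(th)];return (T[:,3]+q*(z-T[2,3])/q[2])[:2].round(1)
print("grip",f(511,233,169),"piv",f(496,52,127),"weight",f(571,325,72))
s=sense();print(s["eef_pos"]);p,a=lev(.165);go(*p,134,a)
```

```text
grip [ 594.8 -142. ] piv [600.5 -47.8] weight [ 665.9 -221.6]
[ 598.47474813 -139.6144407   230.8595358 ]
[-0.003, 0.001, 0.646, -0.0, 0.0, 0.001]
```

Emit:
move_arm(
  series=[
    [[0,-0.01,0.3,0,0,0],[0,-0.01,0.645,0,0,0],[0,-0.01,0.645,0,0,0]],
  ],
)

```text
t: 2.52
eef_pos: [592.7, -139.3, 129.3]
eef_rot: [-2.252, -2.177, 0.008]
force: [-0.9, 0.3, -0.5]
opening: 51.3
grip_force: 0.0
```

Emit:
move_arm(
  series=[
    [[0,0,0,0,0,0],[0,0,0,0,0,0],[0,0,0,0,0,0],[0,0,0,0,0,0]],
  ],
  claw=0,
  newtons=20,
)

```text
t: 3.02
eef_pos: [598.5, -140.9, 138.0]
eef_rot: [2.254, 2.182, 0.002]
force: [-0.9, -1.5, 6.9]
opening: 21.3
grip_force: 23.0
```

Run:
```python
from h import *
s=sense();print(s["eef_pos"],s["force"],s["opening"],s["grip_force"])
v=s["eef_pos"][:2]-PIV;r=np.hypot(*v);c0=Y-np.arctan2(v[0],-v[1]);print(r,c0)
for c in np.linspace(c0,1.41,11)[1:]:
    p,a=lev(c,r);go(*p,s["eef_pos"][2],a,s)
```

```text
[ 598.50177397 -140.90192738  137.9562232 ] [-0.91406637 -1.48726048  6.87990118] 21.32834977079666 23.012768626213074
95.75874476623859 0.16444989290622886
[0.005, -0.079, -0.0, 0.001, 0.001, 0.04]
[0.02, -0.157, -0.001, 0.001, 0.001, 0.08]
[0.045, -0.233, -0.001, 0.001, 0.001, 0.12]
[0.078, -0.305, -0.001, 0.002, 0.0, 0.159]
[0.121, -0.372, -0.002, 0.002, 0.0, 0.199]
[0.171, -0.434, -0.002, 0.002, 0.0, 0.239]
[0.229, -0.488, -0.003, 0.002, 0.0, 0.278]
[0.293, -0.535, -0.003, 0.002, 0.0, 0.318]
[0.362, -0.574, -0.003, 0.002, -0.0, 0.357]
[0.436, -0.604, -0.004, 0.002, -0.0, 0.397]
```

Emit:
move_arm(
  series=[
    [[0.005,-0.079,-0.02,0,0,0.04],[0.02,-0.157,-0.02,0,0,0.08],[0.045,-0.233,-0.02,0,0,0.12],[0.078,-0.305,-0.02,0,0,0.159],[0.121,-0.372,-0.02,0,0,0.2],[0.171,-0.434,-0.02,0,0,0.24],[0.229,-0.488,-0.02,0,0,0.28],[0.293,-0.535,-0.02,0,0,0.32],[0.362,-0.574,-0.02,0,0,0.36],[0.436,-0.604,-0.02,0,0,0.4],[0.436,-0.604,-0.02,0,0,0.4]],
  ],
)

```text
t: 4.4
eef_pos: [510.0, -70.7, 138.1]
eef_rot: [3.11, 0.44, 0.008]
force: [4.8, 0.9, -5.6]
opening: 21.1
grip_force: 21.9
```

Run:
```python
from h import *
s=sense();print(s["eef_pos"],s["force"],s["opening"],s["grip_force"])
v=s["eef_pos"][:2]-PIV;r=np.hypot(*v);c0=Y-np.arctan2(v[0],-v[1]);print(r,c0)
for c in (1.43,1.45,1.47,1.49):
    p,a=lev(c,r);go(*p,s["eef_pos"][2],a,s)
```

```text
[509.98634362 -70.68649785 138.14025249] [ 4.83210286  0.88390044 -5.59113007] 21.143197972844977 21.85413748025894
95.28540848577008 1.43002436800742
[-0.0, 0.0, 0.0, 0.0, -0.002, 0.003]
[0.0, -0.013, -0.0, 0.0, -0.002, 0.01]
[0.001, -0.025, -0.0, 0.0, -0.002, 0.016]
[0.002, -0.038, -0.0, 0.0, -0.002, 0.022]
```

Emit:
move_arm(
  series=[
    [[0,-0.013,0,0,0,0.01],[0,-0.025,0,0,0,0.016],[0,-0.025,0,0,0,0.016]],
  ],
)

```text
t: 4.78
eef_pos: [509.6, -69.5, 138.2]
eef_rot: [3.116, 0.363, 0.009]
force: [7.5, -6.1, -7.3]
opening: 20.9
grip_force: 21.8
```

Emit:
move_arm(
  series=[
    [[0,-0.015,0,0,0,0],[0,-0.03,0,0,0,0],[0,-0.03,0,0,0,0]],
  ],
)

```text
t: 5.15
eef_pos: [509.7, -69.2, 138.4]
eef_rot: [3.106, 0.36, 0.013]
force: [12.7, -22.5, -12.7]
opening: 21.0
grip_force: 23.5
```

At its stop. I'll back off, release and rise.

Emit:
move_arm(
  series=[
    [[0,0.04,0,0,0,0],[0,0.04,0,0,0,0]],
  ],
)

```text
t: 5.4
eef_pos: [509.6, -69.7, 138.2]
eef_rot: [3.12, 0.362, 0.008]
force: [6.6, -1.1, -4.9]
opening: 21.3
grip_force: 21.9
```

Emit:
move_arm(
  series=[
    [[0,0,0,0,0,0],[0,0,0,0,0,0],[0,0,0,0,0,0]],
  ],
  claw=0.6,
)

```text
t: 5.78
eef_pos: [508.0, -69.3, 137.9]
eef_rot: [3.12, 0.363, 0.001]
force: [0.5, -0.5, -0.3]
opening: 51.3
grip_force: 0.0
```

Emit:
move_arm(
  series=[
    [[0,0,-0.3,0,0,0],[0,0,-0.65,0,0,0],[0,0,-0.65,0,0,0]],
  ],
)

```text
t: 6.15
eef_pos: [510.6, -70.1, 241.2]
eef_rot: [3.116, 0.363, 0.015]
force: [0.5, -1.2, -0.4]
opening: 51.0
grip_force: 0.0
```

Run:
```python
from h import *
import cv2
from plant import snapshot
s=sense();print(s["t"],s["eef_pos"],s["opening"],s["force"])
go(*BOLT,233,np.pi/2+Y)
w=snapshot("wrist");print(w["fx"],w["cx"],w["cy"],np.round(w["T"],3).tolist())
cv2.imwrite("pics/w2.png",cv2.resize(w["frame"][:,:,::-1],(800,600)))
```

```text
6.15 [510.6123307  -70.05909477 241.23249973] 51.03226715889462 [ 0.52897327 -1.21407871 -0.35598728]
[0.674, -0.455, 0.059, 0.004, -0.001, -0.468]
297.3186396354542 251.82197743521925 190.70328593346784 [[0.229, -0.943, -0.242, 571.781], [-0.973, -0.221, -0.062, -55.907], [0.005, 0.25, -0.968, 384.816], [0.0, 0.0, 0.0, 1.0]]
```

View pics/w2.png

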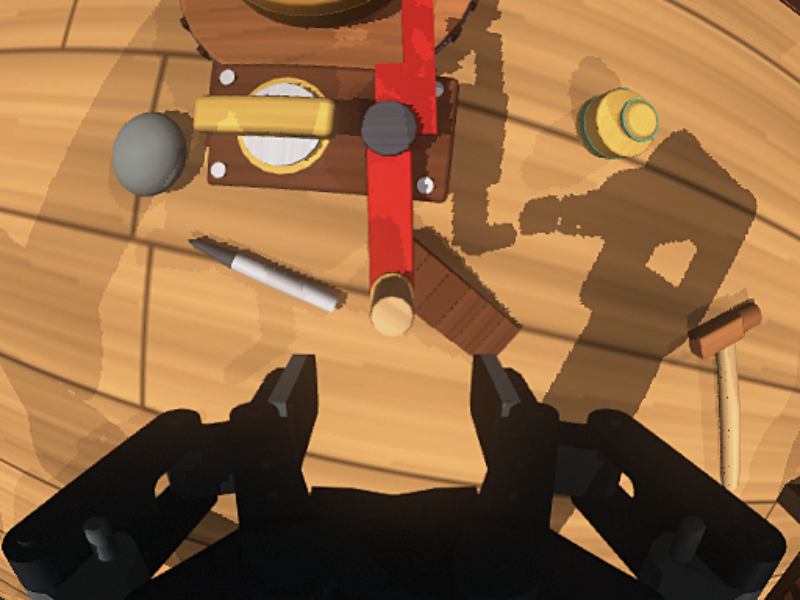

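The lever is open (grip at (392,315), blade swung clear). The T bar's top centre is near (264,110).

Emit:
move_arm(
  series=[
    [[0.67,-0.455,0.06,0.004,0,-0.468],[0.67,-0.455,0.06,0.004,0,-0.468],[0.67,-0.455,0.06,0.004,0,-0.468],[0.67,-0.455,0.06,0.004,0,-0.468],[0.67,-0.455,0.06,0.004,0,-0.468],[0.67,-0.455,0.06,0.004,0,-0.468],[0.67,-0.455,0.06,0.004,0,-0.468],[0.67,-0.455,0.06,0.004,0,-0.468],[0.67,-0.455,0.06,0.004,0,-0.468],[0.67,-0.455,0.06,0.004,0,-0.468]],
  ],
)

```text
t: 7.45
eef_pos: [589.5, 20.2, 224.9]
eef_rot: [-2.065, -2.35, 0.004]
force: [0.1, -0.1, 0.1]
opening: 51.4
grip_force: 0.0
```

Run:
```python
from h import *
T=np.array([[0.229,-0.943,-0.242,571.781],[-0.973,-0.221,-0.062,-55.907],[0.005,0.25,-0.968,384.816]])
def f(u,v,z):
    a=np.array([u/1.5625-251.82,v/1.5625-190.7]);r=np.hypot(*a);th=r/297.32
    q=T[:,:3]@np.r_[a/r*np.sin(th),np.cos(th)];return (T[:,3]+q*(z-T[2,3])/q[2])[:2].round(1)
print("T",f(264,110,154),"ends",f(197,110,154),f(333,111,154),"piv",f(389,128,127),"grip",f(392,315,169))
s=sense();print(s["t"],s["eef_pos"],s["opening"]);go(*BOLT,123,np.pi/2+Y)
```

```text
T [594.   14.8] ends [588.9  51.6] [599.7 -20. ] piv [600.1 -48. ] grip [509.4 -71. ]
7.45 [589.49414687  20.18632878 224.88469353] 51.372586735355796
[-0.013, 0.033, 0.679, -0.003, -0.003, -0.0]
```

Emit:
move_arm(
  series=[
    [[-0.02,0.033,0.3,-0.003,-0.003,0],[-0.02,0.033,0.66,-0.003,-0.003,0],[-0.02,0.033,0.66,-0.003,-0.003,0],[-0.02,0.033,0.66,-0.003,-0.003,0]],
  ],
)

```text
t: 7.95
eef_pos: [595.3, 18.3, 128.7]
eef_rot: [2.07, 2.359, 0.001]
force: [0.9, 0.6, 0.9]
opening: 51.2
grip_force: 0.0
```

Emit:
move_arm(
  series=[
    [[0,0,0,0,0,0],[0,0,0,0,0,0],[0,0,0,0,0,0],[0,0,0,0,0,0]],
  ],
  claw=0,
  newtons=60,
)

```text
t: 8.45
eef_pos: [594.8, 18.1, 130.0]
eef_rot: [2.069, 2.36, -0.001]
force: [-5.7, -1.6, 7.8]
opening: 19.1
grip_force: 58.7
```

Run:
```python
from h import *
s=sense();print(s["t"],s["eef_pos"],s["eef_rot"],s["force"],s["moment"],s["opening"],s["grip_force"])
```

```text
8.45 [594.7947234   18.0977073  129.99246172] [ 2.06936811e+00  2.35963161e+00 -8.84703032e-04] [-5.66899608 -1.60484567  7.7583285 ] [-0.10023554  0.99798547 -0.08467547] 19.072310758809092 58.697234988212585
```

Emit:
move_arm(
  series=[
    [[0,-0.01,-0.05,0,0,0],[0,-0.01,-0.1,0,0,0],[0,-0.01,-0.14,0,0,0],[0,-0.01,-0.14,0,0,0]],
  ],
)

```text
t: 8.95
eef_pos: [593.1, 18.2, 148.3]
eef_rot: [2.07, 2.36, -0.0]
force: [5.0, -0.1, -8.2]
opening: 18.4
grip_force: 59.5
```

Emit:
move_arm(
  series=[
    [[0,0,-0.013,0,0,0],[0,0,-0.02,0,0,0],[0,0,-0.02,0,0,0]],
  ],
)

```text
t: 9.32
eef_pos: [593.0, 18.2, 150.6]
eef_rot: [2.07, 2.36, -0.001]
force: [4.0, -0.9, -9.7]
opening: 19.1
grip_force: 59.3
```

Emit:
move_arm(
  series=[
    [[0,0,-0.009,0,0,0],[0,0,-0.017,0,0,0],[0,0,-0.017,0,0,0]],
  ],
)

```text
t: 9.7
eef_pos: [593.0, 18.2, 153.2]
eef_rot: [2.07, 2.36, -0.001]
force: [5.0, -1.2, -9.8]
opening: 18.9
grip_force: 59.3
```

Emit:
move_arm(
  series=[
    [[0,0,-0.009,0,0,0],[0,0,-0.017,0,0,0],[0,0,-0.017,0,0,0]],
  ],
)

```text
t: 10.07
eef_pos: [592.9, 18.2, 155.6]
eef_rot: [2.07, 2.36, -0.001]
force: [5.7, -1.6, -10.4]
opening: 18.6
grip_force: 59.3
```

Emit:
move_arm(
  series=[
    [[0,0,-0.009,0,0,0],[0,0,-0.018,0,0,0],[0,0,-0.018,0,0,0]],
  ],
)

```text
t: 10.45
eef_pos: [592.9, 18.2, 158.3]
eef_rot: [2.07, 2.36, -0.001]
force: [4.9, -1.6, -10.0]
opening: 18.6
grip_force: 59.2
```

Emit:
move_arm(
  series=[
    [[0,0,-0.009,0,0,0],[0,0,-0.018,0,0,0],[0,0,-0.018,0,0,0]],
  ],
)

```text
t: 10.82
eef_pos: [592.9, 18.2, 160.9]
eef_rot: [2.07, 2.36, -0.001]
force: [5.8, -1.0, -9.9]
opening: 18.8
grip_force: 59.2
```

Emit:
move_arm(
  series=[
    [[0,0,-0.009,0,0,0],[0,0,-0.018,0,0,0],[0,0,-0.018,0,0,0]],
  ],
)

```text
t: 11.2
eef_pos: [592.9, 18.2, 163.5]
eef_rot: [2.07, 2.36, -0.001]
force: [4.7, -2.3, -11.4]
opening: 18.9
grip_force: 59.2
```

Emit:
move_arm(
  series=[
    [[0,0,-0.009,0,0,0],[0,0,-0.018,0,0,0],[0,0,-0.018,0,0,0]],
  ],
)

```text
t: 11.58
eef_pos: [592.9, 18.2, 166.2]
eef_rot: [2.07, 2.36, -0.001]
force: [5.1, -1.6, -11.2]
opening: 18.8
grip_force: 59.1
```

Emit:
move_arm(
  series=[
    [[0,0,-0.009,0,0,0],[0,0,-0.018,0,0,0],[0,0,-0.018,0,0,0]],
  ],
)

```text
t: 11.95
eef_pos: [592.9, 18.2, 168.8]
eef_rot: [2.07, 2.36, -0.001]
force: [6.0, -1.2, -11.2]
opening: 19.2
grip_force: 59.1
```

Emit:
move_arm(
  series=[
    [[0,0,-0.009,0,0,0],[0,0,-0.018,0,0,0],[0,0,-0.018,0,0,0]],
  ],
)

```text
t: 12.32
eef_pos: [592.9, 18.2, 171.4]
eef_rot: [2.07, 2.36, -0.001]
force: [4.9, -1.2, -11.1]
opening: 19.0
grip_force: 59.1
```

Emit:
move_arm(
  series=[
    [[0,0,-0.009,0,0,0],[0,0,-0.018,0,0,0],[0,0,-0.018,0,0,0]],
  ],
)

```text
t: 12.7
eef_pos: [592.8, 18.2, 174.0]
eef_rot: [2.07, 2.36, -0.001]
force: [5.6, -0.3, -11.7]
opening: 18.8
grip_force: 59.1
```

Emit:
move_arm(
  series=[
    [[0,0,-0.009,0,0,0],[0,0,-0.018,0,0,0],[0,0,-0.018,0,0,0]],
  ],
)

```text
t: 13.08
eef_pos: [592.8, 18.2, 176.6]
eef_rot: [2.07, 2.36, -0.001]
force: [6.2, -1.4, -13.0]
opening: 18.7
grip_force: 59.0
```

Emit:
move_arm(
  series=[
    [[0,0,-0.009,0,0,0],[0,0,-0.018,0,0,0],[0,0,-0.018,0,0,0]],
  ],
)

```text
t: 13.45
eef_pos: [592.8, 18.2, 179.2]
eef_rot: [2.07, 2.361, -0.001]
force: [6.8, -0.9, -12.5]
opening: 19.1
grip_force: 59.0
```

Emit:
move_arm(
  series=[
    [[0,0,-0.009,0,0,0],[0,0,-0.018,0,0,0],[0,0,-0.018,0,0,0]],
  ],
)

```text
t: 13.82
eef_pos: [592.8, 18.2, 181.8]
eef_rot: [2.07, 2.361, -0.001]
force: [5.7, -0.6, -12.6]
opening: 19.1
grip_force: 59.0
```

Emit:
move_arm(
  series=[
    [[0,0,-0.009,0,0,0],[0,0,-0.018,0,0,0],[0,0,-0.018,0,0,0]],
  ],
)

```text
t: 14.2
eef_pos: [592.8, 18.2, 184.4]
eef_rot: [2.07, 2.361, -0.001]
force: [6.2, -1.7, -12.8]
opening: 18.5
grip_force: 59.0
```

Emit:
move_arm(
  series=[
    [[0,0,-0.009,0,0,0],[0,0,-0.018,0,0,0],[0,0,-0.018,0,0,0]],
  ],
)

```text
t: 14.58
eef_pos: [592.3, 18.2, 185.6]
eef_rot: [2.071, 2.361, -0.003]
force: [8.6, -1.7, -17.4]
opening: 18.9
grip_force: 59.7
```

The pull rises sharply here, so this is the stop, at about 55 mm. I'll ease off 1.2 mm and start turning.

Emit:
move_arm(
  series=[
    [[0,0.006,0.008,0,0,0],[0,0.006,0.008,0,0,-0.02],[0,0.006,0.008,0,0,-0.045],[0,0.006,0.008,0,0,-0.07],[0,0.006,0.008,0,0,-0.07]],
  ],
)

```text
t: 15.2
eef_pos: [592.7, 18.3, 185.1]
eef_rot: [-1.799, -2.575, 0.004]
force: [5.0, -2.0, -13.7]
opening: 19.0
grip_force: 60.1
```

```bash
cat >> h.py <<'E'
def st():
    s=sense();M=R.from_rotvec(s["eef_rot"]).as_matrix();print(s["t"],s["eef_pos"].round(1),"twist",round(np.arctan2(M[1,0],M[0,0])-np.pi/2-Y,3),"F",s["force"].round(1),"M",s["moment"].round(2),s["opening"].round(1),"j",s["joint_pos"].round(2))
E
python3 -c "
from h import *
st()"
```

```text
Traceback (most recent call last):
  File "h.py", line 16, in st
    s=sense();M=R.from_rotvec(s["eef_rot"]).as_matrix();print(s["t"],s["eef_pos"].round(1),"twist",round(np.arctan2(M[1,0],M[0,0])-np.pi/2-Y,3),"F",s["force"].round(1),"M",s["moment"].round(2),s["opening"].round(1),"j",s["joint_pos"].round(2))
                                                                                                                                                                                                 ^^^^^^^^^^^^^^^^^^
AttributeError: 'float' object has no attribute 'round'
```

Emit:
move_arm(
  series=[
    [[0,0,0,0,0,-0.04],[0,0,0,0,0,-0.08],[0,0,0,0,0,-0.12],[0,0,0,0,0,-0.16],[0,0,0,0,0,-0.2],[0,0,0,0,0,-0.24],[0,0,0,0,0,-0.28],[0,0,0,0,0,-0.28]],
  ],
)

```text
t: 16.2
eef_pos: [592.8, 18.5, 185.1]
eef_rot: [-0.531, -3.095, 0.003]
force: [5.0, -0.7, -13.8]
opening: 18.8
grip_force: 60.1
```

```bash
sed -i 's/s\["opening"\].round(1)/s["opening"]/' h.py; python3 -c "
from h import *
st()"
```

```text
16.2 [592.8  18.5 185.1] twist 1.101 F [  5.   -0.7 -13.8] M [-0.17 -1.38 -0.  ] 18.792257452352995 j [-0.09  0.01  1.73 -0.    1.4  -1.32]
```

Emit:
move_arm(
  series=[
    [[0,0,0,0,0,-0.02],[0,0,0,0,0,-0.035],[0,0,0,0,0,-0.035]],
  ],
)

```text
t: 16.58
eef_pos: [592.8, 18.5, 185.2]
eef_rot: [-0.362, -3.119, 0.002]
force: [5.1, -0.4, -14.5]
opening: 18.9
grip_force: 60.2
```

```bash
python3 -c "
from h import *
st()"
```

```text
16.575 [592.8  18.5 185.2] twist 1.21 F [  5.1  -0.4 -14.5] M [-0.15 -1.3  -0.28] 18.8798547247842 j [-0.09  0.01  1.73 -0.    1.4  -1.43]
```

The turn has reached its end (moment rising at 1.21 rad). Next I'll lower it onto the ledge.

Emit:
move_arm(
  series=[
    [[0,0,0.012,0,0,0],[0,0,0.024,0,0,0],[0,0,0.03,0,0,0],[0,0,0.03,0,0,0]],
  ],
)

```text
t: 17.08
eef_pos: [593.1, 18.5, 182.0]
eef_rot: [-0.361, -3.12, 0.002]
force: [3.3, -0.1, -13.2]
opening: 18.7
grip_force: 60.3
```

Emit:
move_arm(
  series=[
    [[0,0,0.012,0,0,0],[0,0,0.02,0,0,0],[0,0,0.02,0,0,0]],
  ],
)

```text
t: 17.45
eef_pos: [593.6, 18.4, 180.6]
eef_rot: [0.361, 3.12, -0.002]
force: [-0.3, -0.5, -6.6]
opening: 18.8
grip_force: 61.2
```

Emit:
move_arm(
  series=[
    [[0,0,0.01,0,0,0],[0,0,0.01,0,0,0]],
  ],
)

```text
t: 17.7
eef_pos: [594.1, 18.3, 180.5]
eef_rot: [0.361, 3.118, -0.003]
force: [-4.1, -0.3, 3.5]
opening: 18.7
grip_force: 62.5
```

Emit:
move_arm(
  series=[
    [[0,0,0,0,0,0],[0,0,0,0,0,0],[0,0,0,0,0,0],[0,0,0,0,0,0]],
  ],
  claw=0.6,
)

```text
t: 18.2
eef_pos: [593.9, 18.5, 178.3]
eef_rot: [0.361, 3.119, -0.002]
force: [-0.4, -0.1, 0.7]
opening: 51.2
grip_force: 0.0
```

Emit:
move_arm(
  series=[
    [[0,0,-0.2,0,0,0],[0,0,-0.5,0,0,0],[0,0,-0.8,0,0,0],[0,0,-0.8,0,0,0]],
  ],
)

```text
t: 18.7
eef_pos: [595.8, 18.5, 304.2]
eef_rot: [0.359, 3.11, -0.002]
force: [-0.1, -0.3, -0.1]
opening: 51.2
grip_force: 0.0
```

Run:
```python
from h import *
import cv2
from plant import snapshot
st()
w=snapshot("wrist")["frame"];a=snapshot("scene")["frame"][130:260,150:320]
cv2.imwrite("pics/e.png",np.vstack([cv2.resize(w,(400,300)),cv2.resize(a,(400,300))])[:,:,::-1])
```

```text
18.7 [595.8  18.5 304.2] twist 1.211 F [-0.1 -0.3 -0.1] M [0.04 0.   0.03] 51.22240529245459 j [-0.09 -0.06  1.6  -0.    1.59 -1.43]
```

View pics/e.png

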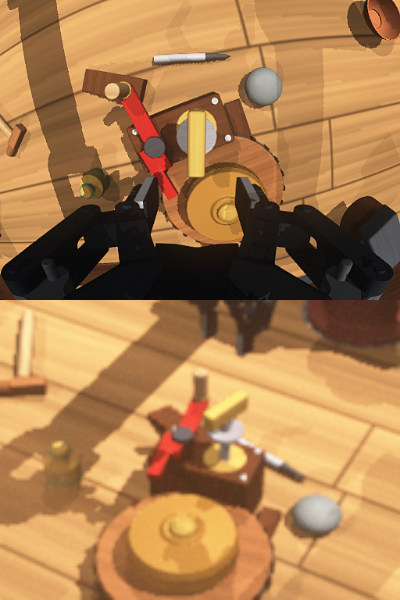

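The bolt stands parked up and turned (T at about (225,410) in the lower view). The lever is open and everything else is in place.

```bash
python3 -c "
from plant import job_done
print(job_done())"
```

```text
the job is handed in; nothing more can be done
None
```

The job is handed in: the clamp lever is fully open, and the bolt, lifted about 55 mm to its stop (peak pull about 17 N) and turned to its end at about 1.2 rad, is parked on its ledge with the arm clear, nothing else visibly moved, and 18.7 s used.

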